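# Set the iris of the stone-inspection lamp

## Task

On the jeweller's bench, gently push the iris lever of the round light stage around its arc, without gripping it, until the pointer on the other side of the ring points straight at the tall setting pin standing in the scale. Then press the lamp button beside the stage fully down, let it go and leave the lever where you set it. Do not shift or lift any of the loose things: the gold ring on the window and the items around the stage stay where they are.

Things in the scene. Friction and masses are not known exactly. Their poses are not given: they have to be found in the camera images.
- stage: The light stage, screwed to the bench: a round grey drum 188 mm across at the foot, 180 mm at the top, 50 mm high, with a white window 61 mm across (top at 56 mm) in its middle. Origin: centre of the underside, on the ring's vertical axis, at bench height. Its +x axis points to the middle of the scale (far side from the robot), -x to the lever's side, z up. A grey block (75 mm along x, 90 mm along y, centred 130 mm along +y, 30 mm high) carries the lamp button.
- iris (a joint): Angle (rad) of the dark steel iris ring (100 mm across, on top of the drum) with its lever and pointer. 0: lever along the stage's -x, pointer along its +x; positive is counterclockwise seen from above. Stops at -1.12 and 1.12; starts within 0.15 of 0. Stays where it is left; about 1.6 N of push on the handle moves it, and it must be pushed gently: 18 N or more on ring, lever or handle spoils the run.
- iris_handle (a point): Top of the lever's upright round steel handle, 14 mm in diameter, 125 mm from the ring's axis, on the side opposite the pointer. The handle's top is 100 mm above the bench; it stands on a level arm 12 mm wide whose top is 60.5 mm and underside 53.5 mm above the bench, and which runs in to the ring. The handle is outside the drum, so there is free space beside it down to the bench.
- iris_pointer (a point): Aiming point of the pointer: on the pointer's line, 78 mm from the ring's axis (the radius of the scale's holes), 8 mm beyond the tip of the small steel pointer, 55 mm above the bench.
- setpin: The setting pin, fixed upright in one of the scale's six holes: a plain steel pin 10 mm in diameter, standing 40 mm high out of the drum's top. Origin: centre of its foot, at the drum's top, 50 mm above the bench, 78 mm from the ring's axis. The six holes lie at -0.9, -0.6, -0.3, 0.3, 0.6 and 0.9 rad from the stage's +x axis (positive counterclockwise); the other five are filled by steel plugs of the same diameter that stand only 2.5 mm proud.
- lamp (a joint): Travel of the lamp's round push button (28 mm in diameter): 0 up, 0.006 m fully down, against a spring that takes 4 N at full depth; it springs back up. The press counts beyond 0.0045 m.
- lamp_top (a point): Centre of the top face of the lamp button, 52 mm above the bench when up, 135 mm from the stage origin along its +y axis; pressed straight down.
- band: Loose gold-coloured finger ring, 21 mm across, 6 mm high, lying on the stage's window. Leave alone.
- jar: Loose glass jar, 48 mm across, 50 mm high, near the far right of the stage. Origin: centre of underside. Leave alone.
- loupe: Loose folding loupe, steel, 30 mm round with a 30 mm handle, 22 mm high, beyond the stage. Leave alone.
- block: Loose steel doming block, 50 mm cube with round hollows, beyond the stage to the left. Leave alone.
- pliers: Loose pliers with dark grips, 130 mm long, 12 mm high, lying to the right of the stage. Leave alone.
- driver: Loose screwdriver, 150 mm long, lying to the left of the lamp button. Leave alone.
- ringbox: Loose wooden ring box, 55 x 55 x 38 mm, between robot and stage to the left. Leave alone.

How it is judged:
On the way, in this order (a step that is already met when the one before it is completed fails the run):
1. the pointer points at the setting pin and the lever is at rest (horizontal distance between iris_pointer and setpin below 0.005 m and velocity of joint iris between -0.03 and 0.03 rad/s), for 0.2 s.
2. the lamp button is pressed down with the pointer still on the pin (horizontal distance between iris_pointer and setpin below 0.005 m and value of joint lamp above 0.0045 m), for 0.05 s.
At the end, for the whole second after the job is handed in: The pointer's aiming point is within 5 mm (3.7 degrees) of the setting pin's centre seen from above, the iris ring is at rest and the lamp button is back up; the button had been pressed (4.5 mm or more) after the pointer was set (all of step 1 and value of joint lamp below 0.002 m); the robot touches nothing.
It fails at once if a loose thing (gold ring, jar, loupe, block, pliers, screwdriver, ring box) was shifted or lifted by more than 8 mm (distance of any of band, jar, loupe, block, pliers, driver, ringbox from where it was at the start of the episode above 0.008 m).
It fails at once if the iris ring or its lever was pushed or squeezed with more than 18 N (contact force between the fingers and iris above 18 N).
It also fails if it takes over 45 s, if anything falls off the work surface, if the arm or the gripper's body presses on something with over 40 N, if the wrist force passes 120 N, or if a joint passes its speed limit or range.

## Robot

A 7-joint arm with a two-finger parallel gripper is mounted at the origin on the work surface. World frame = base frame: x ahead of the robot, y to its left, z up, the work surface at z = 0. Lengths are in m, angles in rad, forces in N, time in s.
With the tool pointing down it reaches from about 0.35 to 0.775 m from the base axis. Payload 3.1 kg.
Tool frame: the origin (TCP) lies midway between the tips of the shut fingers; the grasp point (between the pads) lies 19 mm behind it (pinch_z is the z of the grasp point in the tool frame, in m); z points along the fingers, y is the line along which they close (so a half turn about z gives the same grasp; the last joint's range is limited). The gripper opens to 85 mm and grips with 20 to 120 N. Pads are 22 mm wide; open, the fingers measure 114 mm over their backs; the gripper's body (76 mm by 85 mm) begins 54 mm behind the grasp point. The pads swing forward as they close: fully open they stand 13 mm farther back than shut.
Start: joints at [-1.189, 0.311, 0.014, 1.512, -0.004, 1.319, -0.027], TCP at [0.226, 0.501, 0.231] pointing down, gripper open.
Joint ranges: [-2.7, 2.7], [-0.3, 1.91], [-1.27, 1.3], [0.12, 2.57], [-1.44, 4.58], [0.2, 2.03], [-3.05, 3.05]. Speed limits (rad/s): [2.79, 2.79, 3.14, 3.14, 3.14, 3.14, 3.14].

## Interface

Orientations are given as a unit quaternion [x, y, z, w].
In Python, from cell import * gives the robot as it stands. Calls block until the motion is done:
- move_pose(position, orientation): joint-space move of the TCP to a pose.
- move_l(position, v=0.15, orientation=None): straight line of the TCP; orientation=None keeps the orientation; v is the mean speed in m/s.
- move_joints(angles): joint-space move.
- set_gripper(opening, grasp_force=None): opening from 0.0 (shut) to 1.0 (fully open); grasp_force is the grip in N (None keeps the last); returns when the fingers have stopped.
- hold(seconds).
- solve_ik(position, orientation): joint angles nearest the present ones, or None.
- observe(): the state.
- capture(name): name is "side" or "top" or "wrist"; returns the picture (420x560x3 uint8, red, green, blue); there is no depth.
- camera_params(name): a dict with "camera_matrix" (3x3 intrinsics, pixels), "k1" (the pictures are not rectified: a ray, as slopes to the right and down, at radius r is drawn at 1 + k1 r^2 times it, then the intrinsics apply), "R" (3x3) and "t" (3): a world point X has camera coordinates R X + t. Camera axes: x right, y down, z forward; pixel columns grow to the right and rows downward; lengths in m; the calibration is good to about 2 mm. A picture is of the moment at which its call begins: read the wrist's pose just before it. camera_params takes no time and is no camera call; for the wrist camera it gives the pose at the moment of the call.
A pose or a line that the arm cannot do raises IKError and nothing moves.
- sign_off(): hands the job in; it is judged then, once.
The state is a dict: "clock": time; "joints": joint angles; "joint_vel": joint speeds; "tau": joint torques, N m; "ee_pos": TCP position; "eef_rot": TCP orientation; "contact_force": force on the tool from outside, world axes, zero at the start; "ft_torque": the same for the moment, N m; "width": opening from 0.0 (shut) to 1.0 (fully open); "finger_force": force on a finger pad.
Only numpy, scipy, OpenCV 4.12 (cv2) and the standard library are available. Lean on these libraries where they do the work, as an engineer would, in place of code of your own. Each camera call takes 0.05 s, during which the arm holds its last target. There are 200 camera calls.

## Working session

There is one attempt and no reset: what is moved stays moved. The work goes in short steps, each a Python script; the robot and the scene stay as the last script left them, time stands still between calls to the robot, and variables do not carry over. Pictures are saved under pics/ and viewed, at most 10 in all, crops included, and the job is handed in when it is done.

```bash
mkdir -p pics; ls
python3 - <<'E'
from cell import *
import cv2,numpy as np
for n in("top","side"):
    im=capture(n); cv2.imwrite(f"pics/{n}0.png",im[:,:,::-1]); p=camera_params(n); print(n,p)
s=observe();print(s)
E
```

```text
pics
top {'camera_matrix': array([[397.79833554,   0.        , 277.75742226],
       [  0.        , 397.79833554, 208.75809288],
       [  0.        ,   0.        ,   1.        ]]), 'k1': -0.028151222651050425, 'R': array([[ 2.41107840e-02, -9.99708825e-01, -9.67060396e-04],
       [-9.96775113e-01, -2.39659471e-02, -7.65833341e-02],
       [ 7.65378584e-02,  2.81042596e-03, -9.97062715e-01]]), 't': array([-0.00545611,  0.55897087,  0.89367936])}
side {'camera_matrix': array([[436.36740094,   0.        , 281.47221072],
       [  0.        , 436.36740094, 205.57782537],
       [  0.        ,   0.        ,   1.        ]]), 'k1': -0.14090393325762918, 'R': array([[ 0.9353707 , -0.35316702,  0.01883374],
       [-0.18009288, -0.52145858, -0.83405485],
       [ 0.30438168,  0.77675865, -0.55135995]]), 't': array([-0.5447056 ,  0.18756684,  0.64124756])}
{'clock': 0.1, 'joints': array([-1.1886829 ,  0.31167157,  0.01399385,  1.51287764, -0.0043973 ,
        1.31916487, -0.0272241 ]), 'joint_vel': array([ 0.00050271, -0.0014851 , -0.00010224, -0.0059898 ,  0.00051083,
        0.00064127, -0.00130073]), 'tau': array([ 7.49608007e-04, -3.80852902e+01,  1.46629410e-01, -2.31238747e+01,
        1.22589804e-02,  8.07942910e-03,  1.25946016e-05]), 'ee_pos': array([0.22591005, 0.50076929, 0.23032317]), 'eef_rot': array([ 2.10298631e-01,  9.77636636e-01, -1.03063510e-03, -1.74921526e-04]), 'contact_force': array([0.03149361, 0.02451199, 0.30714263]), 'ft_torque': array([-0.00205006, -0.03428653,  0.00901356]), 'finger_force': 0.0, 'width': 0.9974425207956372}
```

View pics/top0.png

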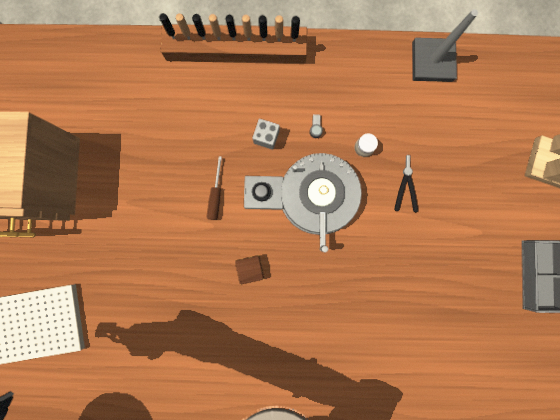

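View pics/side0.png

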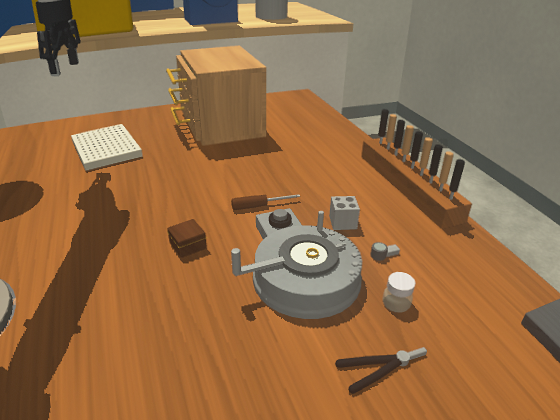

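The top view shows the stage centred near (322,191), the lever handle near (324,248), the button near (262,190) and the pin possibly at (298,170). In the side view the pin is at (320,220) and the handle at (236,260). I'll write the ray helpers and get a closer wrist view.

```bash
cat > h.py <<'E'
import numpy as np,cv2
from cell import *
def ray(p,uv):
    K=p["camera_matrix"]; d=np.array([[(uv[0]-K[0,2])/K[0,0],(uv[1]-K[1,2])/K[1,1]]])[0]
    s=d.copy()
    for _ in range(20): s=d/(1+p["k1"]*(s@s))
    R=np.array(p["R"]); return -R.T@p["t"], R.T@np.array([s[0],s[1],1])
def onz(p,uv,z):
    c,d=ray(p,uv); return c+d*(z-c[2])/d[2]
def proj(p,X):
    x=np.array(p["R"])@X+p["t"]; s=x[:2]/x[2]; s=s*(1+p["k1"]*(s@s)); K=p["camera_matrix"]
    return s*[K[0,0],K[1,1]]+K[:2,2]
E
python3 - <<'E'
from h import *
p=camera_params("top");q=camera_params("side")
for n,uv,z in(("win",(322,190),.056),("handle",(324.5,248.5),.1),("button",(262,190),.052),("pintop",(295,171),.09)): print(n,onz(p,uv,z))
for n,uv,z in(("win",(312,253),.056),("handle",(236,251),.1),("button",(280,214),.052),("pintop",(320,212),.09),("pinfoot",(321,231),.05)): print(n,onz(q,uv,z))
# wrist picture from above the stage
w=onz(p,(322,190),.056)
print(observe()["joints"])
for yaw in(0,np.pi/2):
  o=[np.cos(yaw/2),np.sin(yaw/2),0,0]
  for pos in((w[0]-.08,w[1],.36),(w[0],w[1],.36)): print(yaw,pos,solve_ik(list(pos),o))
E
```

```text
win [ 0.60044102 -0.08936671  0.056     ]
handle [ 0.47207316 -0.09177255  0.1       ]
button [0.59772356 0.04408516 0.052     ]
pintop [ 0.63572453 -0.02718727  0.09      ]
win [ 0.60189187 -0.08907     0.056     ]
handle [ 0.47134037 -0.09443179  0.1       ]
button [0.59376802 0.04091776 0.052     ]
pintop [ 0.64240159 -0.02775004  0.09      ]
pinfoot [ 0.64577307 -0.03125715  0.05      ]
[-1.1886829   0.31167157  0.01399385  1.51287764 -0.0043973   1.31916487
 -0.0272241 ]
0 (np.float64(0.5204410167402138), np.float64(-0.08936671441722413), 0.36) [-0.51528704  0.30046424  0.90187077  1.32483107 -0.23467462  1.62539154
 -1.21966757]
0 (np.float64(0.6004410167402138), np.float64(-0.08936671441722413), 0.36) [-0.37223841  0.50446869  0.88628337  1.07855673 -0.38809356  1.7157008
 -1.18157321]
1.5707963267948966 (np.float64(0.5204410167402138), np.float64(-0.08936671441722413), 0.36) [-0.53286032  0.30678389  0.93078755  1.3253799  -0.24506213  1.62749542
  0.36070232]
1.5707963267948966 (np.float64(0.6004410167402138), np.float64(-0.08936671441722413), 0.36) [-0.35419758  0.49491256  0.84647532  1.07775123 -0.36743048  1.71053516
  0.37495863]
```

Both views agree within 5 mm. The pin is at about 0.93 rad in world terms, which is the 0.9 hole plus a stage yaw of about 0.03. Next is a wrist view to refine this.

Run:
```python
from h import *
set_gripper(0.0)
move_joints([.16,.2,0,1.512,0,1.43,0])
o=[np.cos(np.pi/4),np.sin(np.pi/4),0,0]
for yaw in(0,np.pi/2,-np.pi/2,np.pi):
  o=[np.cos(yaw/2),np.sin(yaw/2),0,0]; print(yaw,solve_ik([.54,-.09,.34],o))
print(observe()["ee_pos"],observe()["eef_rot"])
p=camera_params("wrist"); im=capture("wrist"); 
np.savez("w1.npz",im=im,**p)
print(proj(p,np.array([.601,-.089,.056])),proj(p,np.array([.472,-.093,.1])),proj(p,np.array([.644,-.03,.09])),-np.array(p["R"]).T@p["t"])
cv2.imwrite("pics/w1.png",im[:,:,::-1])
```

```text
0 [ 0.01742053  0.27539998  0.15854069  1.29927244 -0.04294509  1.57020567
 -1.40068994]
1.5707963267948966 [ 0.14978987  0.27709463 -0.02150292  1.29363072  0.00588197  1.57092813
  0.12910773]
-1.5707963267948966 [-0.12449027  0.28114572  0.3530855   1.30518468 -0.09609084  1.57177888
 -2.92589051]
3.141592653589793 [ 0.28346166  0.28553938 -0.20485645  1.28791447  0.05733186  1.57379449
  1.65765152]
[ 0.49868673 -0.09621139  0.28966306] [ 7.60492941e-01  6.49346037e-01  5.54934888e-05 -4.56023668e-04]
[373.76192412 154.60103739] [259.22819619 184.43152449] [421.23276782  93.61566747] [ 0.51190021 -0.01816718  0.43292712]
```

View pics/w1.png

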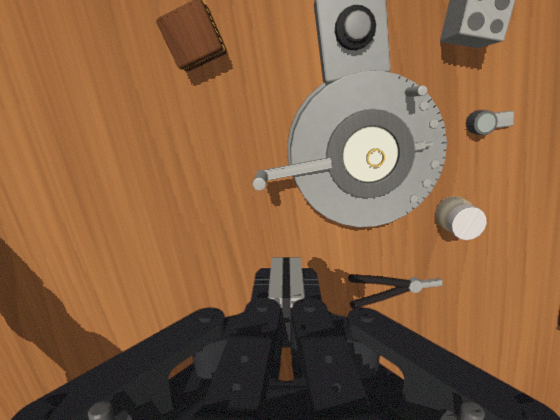

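The wrist view shows the window at (371,154), the handle top at (259,183), the pin from its foot at (411,92) to its top at (422,91), the button at (357,23) and the pointer tip near (430,146).

Run:
```python
from h import *
d=np.load("w1.npz"); p={k:d[k] for k in d if k!="im"}; im=d["im"]; p["k1"]=float(p["k1"])
m=((im.min(2)>190)).astype(np.uint8); m[:, :330]=0;m[200:]=0
n,l,s,c=cv2.connectedComponentsWithStats(m); i=1+np.argmax(s[1:,4]); hull=cv2.convexHull(np.argwhere(l==i)[:,::-1].astype(np.float32))
(e,ax,_)=cv2.fitEllipse(hull); C=onz(p,e,.056); print("win",e,C,"dia",np.linalg.norm(onz(p,(e[0]+ax[0]/2,e[1]),.056)-C)*2)
for nm,uv,z in(("handle",(259,183),.1),("pintop",(423,91),.09),("pinfoot",(411,92.5),.05),("button",(358,23),.052),("tip",(431,146),.055)):
  X=onz(p,uv,z); v=X-C; print(nm,X,"r",np.hypot(*v[:2]),"ang",np.arctan2(v[1],v[0]))
big=cv2.resize(im[0:230,230:460],None,fx=2.6,fy=2.6,interpolation=cv2.INTER_CUBIC); cv2.imwrite("pics/w1c.png",big[:,:,::-1])
```

```text
win (369.8526611328125, 153.89186096191406) [ 0.59667799 -0.08751577  0.056     ] dia 0.05799843508923919
handle [ 0.47204054 -0.09148271  0.1       ] r 0.12470056265027178 ang -3.109775576830898
pintop [ 0.64582764 -0.02781029  0.09      ] r 0.07733325724086114 ang 0.8820673026208317
pinfoot [ 0.64830157 -0.02853747  0.05      ] r 0.07838006202489264 ang 0.8517976124063091
button [0.59704546 0.04808198 0.052     ] r 0.1355982532568117 ang 1.5680863413292319
tip [ 0.66626939 -0.08941767  0.055     ] r 0.06961738778858159 ang -0.027322671259937564
```

View pics/w1c.png

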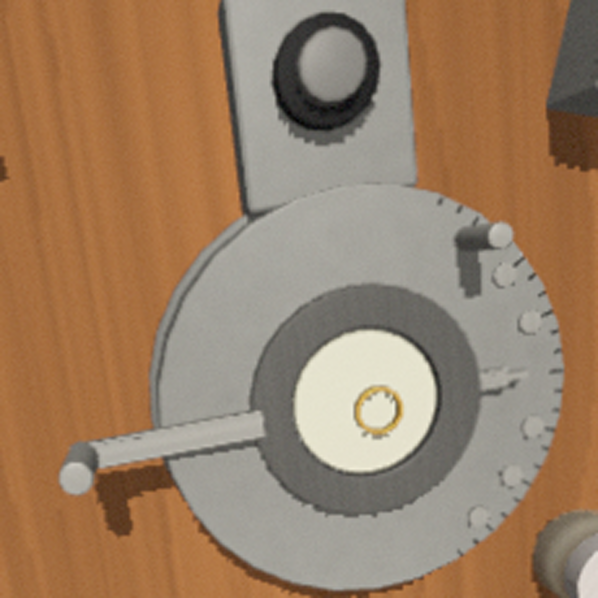

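Run:
```python
from h import *
d=np.load("w1.npz"); p={k:d[k] for k in d if k!="im"}; p["k1"]=float(p["k1"])
f=lambda u,v,z:onz(p,(u/2.6+230-.3,v/2.6-.3),z)[:2]
W=[f(*u,.0525) for u in((505,274),(530,322),(533,427),(513,476),(480,518))]+[f(500,235,.09),f(366,400.5,.056),f(331,63,.052)]
a=np.array([.6,.3,-.3,-.6,-.9,.9]); M=[*(.078*np.c_[np.cos(a),np.sin(a)]),[0,0],[0,.135]]
W=np.array(W);M=np.array(M); w=(W-W.mean(0))@[1,1j];m=(M-M.mean(0))@[1,1j]
k=(np.conj(m)@w)/(np.conj(m)@m); yaw=np.angle(k); c=W.mean(0)@[1,1j]-np.exp(1j*yaw)*(M.mean(0)@[1,1j])
print("scale",abs(k),"yaw",yaw,"c",c); print(np.abs(W@[1,1j]-c-np.exp(1j*yaw)*(M@[1,1j]))*1e3)
h=f(75,477,.1)@[1,1j]-c; t=f(527,373,.054)@[1,1j]-c
print("handle",abs(h),np.angle(-h)-yaw,"tip",abs(t),np.angle(t)-yaw)
g=c-.125*np.exp(1j*(yaw+.9)); print("goal handle",g)
```

```text
scale 1.003554594648608 yaw 0.003236491532270919 c (0.5967299591743581-0.08821276104456599j)
[0.19068848 0.46106425 0.4123541  0.37206023 0.82066874 0.1911733
 1.00435676 0.67806369]
handle 0.12522480864463578 0.023629558508440996 tip 0.07163068288524341 0.01872364471096819
goal handle (0.519346023406181-0.18637959090591288j)
```

```bash
cat >> h.py <<'E'
C=.5967-.0882j; YAW=.003
def q(th): a=(np.pi/2+th)/2; return [np.cos(a),np.sin(a),0,0]
def pose(iris,back,z=.07):   # finger TCP for a lever angle, 'back' behind the handle centre
    th=YAW+iris; P=C-np.exp(1j*th)*.125 +1j*np.exp(1j*th)*back
    return [P.real,P.imag,z],q(th)
def shot(name):
    p=camera_params("wrist"); im=capture("wrist"); np.savez(name+".npz",im=im,**p); cv2.imwrite(f"pics/{name}.png",im[:,:,::-1]); return p
E
python3 - <<'E'
from h import *
P,o=pose(.024,.045,.17); move_pose(P,o)
P,o=pose(.024,.045); move_l(P,v=.12)
s=observe(); print(s["clock"],s["ee_pos"],s["contact_force"])
f0=s["contact_force"]
P,o=pose(.024,.022); move_l(P,v=.06,orientation=o)
for a in np.arange(.1,.81,.1):
    P,o=pose(a,.018); move_l(P,v=.05,orientation=o); s=observe(); f=s["contact_force"]-f0
    print(round(a,2),s["clock"],f.round(2))
    if np.linalg.norm(f)>8: break
p=shot("w2")
E
```

```text
4.8417 [ 0.47160008 -0.04682268  0.07089311] [-0.11660028 -0.6956554   0.62718297]
0.1 5.8 [-0.91  1.44 -1.16]
0.2 6.2 [-0.46  1.1  -1.13]
0.3 6.6 [-0.42  0.85 -0.56]
0.4 7.0 [ 0.43  0.83 -1.63]
0.5 7.4 [-0.19  1.41 -0.07]
0.6 7.8 [-0.03  0.52 -0.63]
0.7 8.2 [ 0.3   0.1  -0.05]
0.8 8.6 [ 0.45  0.76 -0.54]
```

View pics/w2.png

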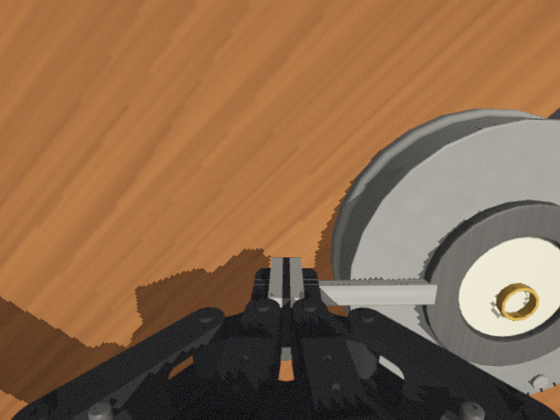

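The lever moved with the finger, with forces of about 2 N or less. The arm's inner end is at (437,294) and the window at (519,290). I'll push a little further, back off and measure from the earlier viewpoint.

Run:
```python
from h import *
P,o=pose(.87,.018); move_l(P,v=.03,orientation=o); hold(.2)
P,o=pose(.87,.045); move_l(P,v=.1)
P[2]=.2; move_l(P,v=.2)
move_joints([.16,.2,0,1.512,0,1.43,0])
shot("w3"); d=np.load("w3.npz"); im=d["im"]
cv2.imwrite("pics/w3c.png",cv2.resize(im[20:250,230:460],None,fx=2.6,fy=2.6,interpolation=cv2.INTER_CUBIC)[:,:,::-1])
print(observe()["clock"])
```

```text
11.5833
```

View pics/w3c.png

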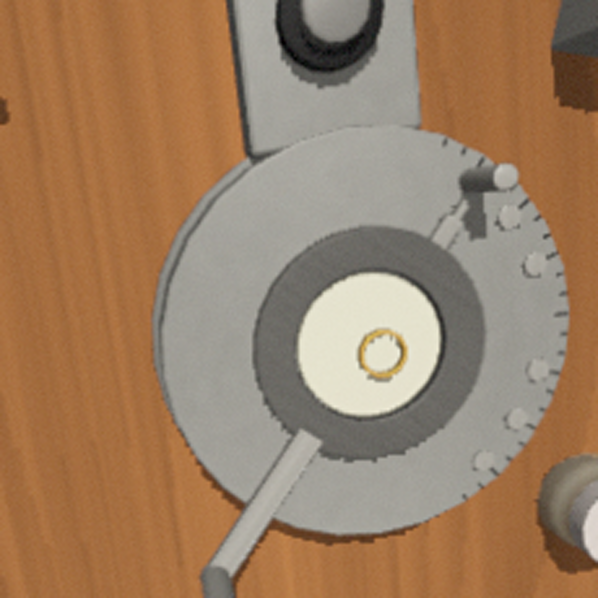

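The pointer now aims almost at the pin. In crop pixels, the arm runs from (310,437) to (217,575), the pointer from (440,238) to (463,203), and the pin foot is near (470,182).

Run:
```python
from h import *
d=np.load("w3.npz"); p={k:d[k] for k in d if k!="im"}; p["k1"]=float(p["k1"])
f=lambda u,v,z:onz(p,(u/2.6+230-.3,v/2.6+20-.3),z)[:2]@[1,1j]
W=np.array([f(*u,.0525) for u in((510,217),(536,265),(538,370),(518,419),(484,461))]+[f(505,176,.09),f(369,344,.056)])
a=np.array([.6,.3,-.3,-.6,-.9,.9]); M=np.r_[.078*np.exp(1j*a),0]
w=W-W.mean();m=M-M.mean(); yaw=np.angle(np.vdot(m,w)); c=W.mean()-np.exp(1j*yaw)*M.mean()
print(yaw,c,(abs(W-c-np.exp(1j*yaw)*M)*1e3).round(2))
for n,X in(("arm in",f(310,437,.0605)),("arm out",f(217,575,.0605)),("tip",f(463,204,.054)),("root",f(440,240,.054))):
    v=X-c; print(n,abs(v),np.angle(v if n in("tip","root") else -v)-yaw)
v=f(310,437,.0605)-f(217,575,.0605); print("arm dir",np.angle(v)-yaw)
cv2.imwrite("pics/w3h.png",cv2.resize(d["im"][180:320,240:420],None,fx=4,fy=4,interpolation=cv2.INTER_CUBIC)[:,:,::-1])
```

```text
3.381746524314458e-05 (0.5967407567365461-0.08811943947452963j) [0.19 0.54 0.31 0.33 0.3  0.43 0.64]
arm in 0.046368234567316896 0.868699605616338
arm out 0.12326555194128343 0.871763645575598
tip 0.06851771730929951 0.8666425742128288
root 0.05185674305571357 0.8569581045003242
arm dir 0.8736112176665277
```

View pics/w3h.png

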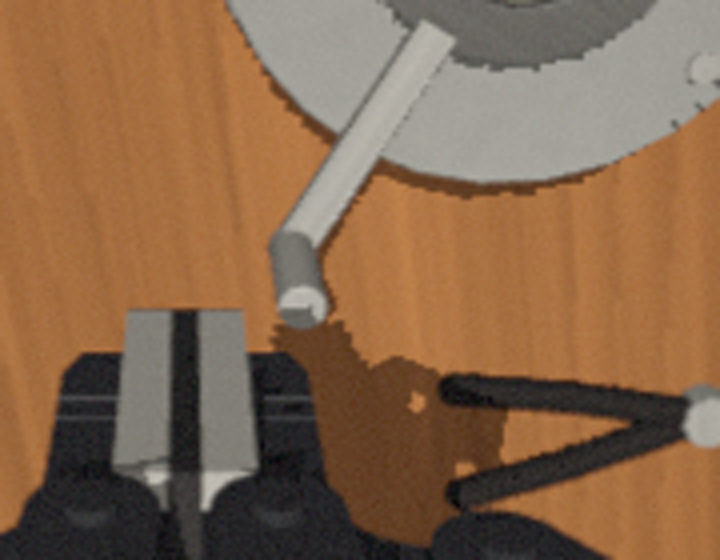

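Measured iris is about 0.87, already within tolerance. I'll nudge it to 0.90 to centre it, then press the lamp.

Run:
```python
from h import *
P,o=pose(.87,.045,.2); move_pose(P,o)
P[2]=.07; move_l(P,v=.15); f0=observe()["contact_force"]
P,o=pose(.87,.022); move_l(P,v=.08,orientation=o)
P,o=pose(.90,.018); move_l(P,v=.03,orientation=o); print(observe()["contact_force"]-f0); hold(.2)
P,o=pose(.90,.045); move_l(P,v=.1)
P[2]=.2; move_l(P,v=.2); hold(.2)
B=C+.135j*np.exp(.002j); o=q(0)
move_pose([B.real,B.imag,.2],o); move_l([B.real,B.imag,.062],v=.12); hold(.2)
f0=observe()["contact_force"]
for z in np.arange(.054,.0435,-.001):
    move_l([B.real,B.imag,z],v=.02); s=observe(); f=s["contact_force"]-f0
    print(round(z,4),s["ee_pos"].round(4),f.round(2))
    if abs(f[2])>6 or s["ee_pos"][2]<.0455: break
hold(.3); print(observe()["contact_force"]-f0,observe()["ee_pos"])
move_l([B.real,B.imag,.2],v=.12)
move_joints([.16,.2,0,1.512,0,1.43,0])
shot("w4"); print(observe()["clock"])
d=np.load("w4.npz"); cv2.imwrite("pics/w4c.png",cv2.resize(d["im"][0:300,230:500],None,fx=2,fy=2,interpolation=cv2.INTER_CUBIC)[:,:,::-1])
```

```text
[-0.54890633 -0.15466983 -1.05048228]
0.054 [0.5963 0.0468 0.0538] [0.52 0.51 0.6 ]
0.053 [0.5964 0.0468 0.053 ] [1.42 1.   0.2 ]
0.052 [0.5967 0.0468 0.0522] [ 0.94 -0.14  1.28]
0.051 [0.5967 0.0468 0.0512] [ 1.14 -0.09  2.47]
0.05 [0.5967 0.0468 0.0502] [ 1.89 -0.44  2.31]
0.049 [0.5967 0.0468 0.0491] [1.06 1.18 2.98]
0.048 [0.5967 0.0468 0.0482] [0.68 0.03 3.73]
0.047 [0.5967 0.0468 0.0472] [1.92 0.83 4.24]
0.046 [0.5967 0.0468 0.0462] [2.2  0.33 5.19]
0.045 [0.5967 0.0468 0.0461] [0.08 0.9  9.55]
[-0.12350931 -0.0445148   9.3209135 ] [0.59672331 0.04682047 0.046078  ]
24.2
```

View pics/w4c.png

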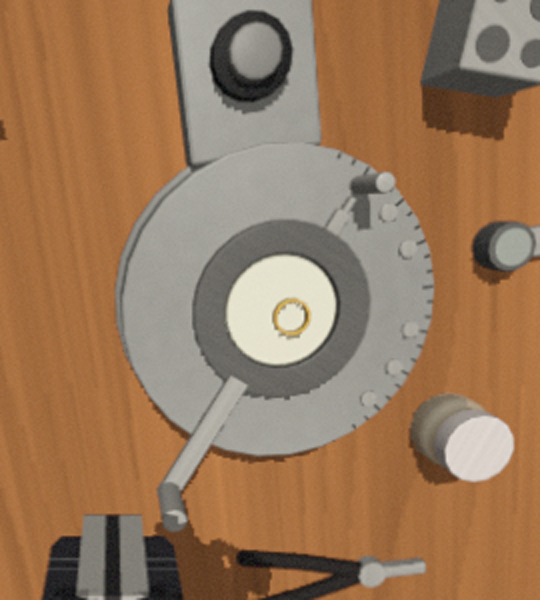

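The button bottomed out at its stop and is back up. The pointer aims at the pin foot near (356,185), the arm runs from (239,381) to (170,486), and the loose items look undisturbed. One numeric check, then I hand in.

Run:
```python
from h import *
d=np.load("w4.npz"); p={k:d[k] for k in d if k!="im"}; p["k1"]=float(p["k1"])
f=lambda u,v,z:onz(p,(u/2+230-.25,v/2-.25),z)[:2]@[1,1j]
r=[np.angle(C-f(239,381,.0605)),np.angle(C-f(170,486,.0605)),np.angle(C-f(174,519,.1)),np.angle(f(386,181.5,.09)-C)]
print(r)
if abs(np.mean(r[:3])-r[3])<.035: print(sign_off(),observe()["clock"])
```

```text
[np.float64(0.9017403213282316), np.float64(0.8935065910728983), np.float64(0.8974725306147867), np.float64(0.9036793322957564)]
the job is handed in; nothing more can be done
the job is handed in; nothing more can be done
```

The pointer is on the setting pin (lever at about 0.90 rad, pin at 0.90 rad by my last measurement), the lamp button was pressed to its stop and is back up, nothing loose looks moved, and the job was handed in after about 24 s on the robot's clock; no verdict was returned.

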